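Open the reagent jug's safety cap and hold it over the neck

TASK

Open the square white jug that stands in the steel bench holder: push its safety cap straight down against the spring, keep it pushed while you twist it anticlockwise (seen from above) until it is free, then lift it off. Finish still holding the cap level and still, about 10 cm above where it sat and right over the neck, so that a colleague can sample from the jug; do not put it down or let go. Do not knock over or shove the other two bottles, the beaker or the flask.

Things in the scene. Friction and masses are not known exactly. Their poses are not given: they have to be found in the camera images.
- jug: square white plastic jug, 92 x 92 mm, immovable in a steel bench holder (110 x 110 mm, 38 mm high), small loop handle on its +x side (out to 79 mm from the axis, 43 to 104 mm up). Shoulder at 118 mm, neck (29 mm across) ends at 146 mm; cap on, 176 mm tall. Origin on the neck's axis, on the table; z up
- cap: loose push-and-turn safety cap on the jug: white, round, 48 mm across, 50 mm tall, 25 to 60 g; origin centre of its underside, z up. Its top 24 mm (26 to 50 mm above the origin) is solid, ribbed, the place to grip; a skirt of equal width hangs below. Seated, its origin is 126 mm above the jug's, 8 mm above the shoulder, its x along the jug's x
- neck (a point): centre of the top of the neck, 146 mm up, hidden by the cap. Catches on the neck hold two lugs in the skirt: the cap cannot turn until pushed down 3.5 mm (it bottoms at 6 mm). Then it turns freely anticlockwise seen from above (positive about z), never clockwise, and lifts off after about 50 degrees: turn 65 to 80
- spring_pad (a joint): sprung pad in the neck that pushes the cap up, m: 0 with the cap seated, grows as the cap is pushed (0.0035 clears the catch, 0.006 is the bottom), -0.0015 with the cap off. Push needed: 4 N at rest, 8 N at 5 mm, 9 N at the bottom
- squat_bottle: loose square white plastic bottle, 74 x 74 mm, 111 mm tall, with a wide flat plain screw cap (60 mm across, 14 mm high); origin centre of its underside
- amber_bottle: loose round amber glass bottle, 66 mm across, 125 mm tall, small black screw cap; origin centre of its underside
- beaker: loose glass beaker, 68 mm across, 85 mm tall; origin centre of its underside
- flask: loose conical glass flask, 82 mm across, 115 mm tall; origin centre of its underside
Things that resemble listed ones, but are neither listed nor needed, are in the scene too. Leave any green or turquoise look-alike of the cap alone.

How it is judged:
By the outcome, as a careful person would: the job done as asked, in the order asked, and still so for the second after the job is handed in, while the arm keeps its last pose, push and grip.
It also fails if it takes over 32 s, if anything falls off the work surface, if the arm or the gripper's body presses on something with over 40 N, if the wrist force passes 120 N, or if a joint passes its speed limit or range.

ROBOT

A 6-joint arm with a two-finger parallel gripper is mounted at the origin on the work surface. World frame = base frame: x ahead of the robot, y to its left, z up, the work surface at z = 0. Lengths are in mm, angles in rad, forces in N, time in s.
With the tool pointing down it reaches from about 350 to 875 mm from the base axis. Payload 4.2 kg.
Tool frame: the origin (TCP) lies on the centre line of the jaws, within the pads' length; the fingertips stand 22 mm ahead of it and the grasp point (between the pads) lies 3 mm ahead of it; z points along the fingers, y is the line along which they close (so a half turn about z gives the same grasp; the last joint's range is limited). The gripper opens to 85 mm and grips with 20 to 120 N. Pads are 22 mm wide; open, the fingers measure 114 mm over their backs; the gripper's body (76 mm by 85 mm) begins 54 mm behind the grasp point. The pads swing forward as they close: fully open they stand 13 mm farther back than shut.
Start: joints at [-0.844, 0.385, 0.008, 0, -1.194, -0.259], TCP at [281.838, -557.823, 253.312] pointing down, gripper open.
Joint ranges: [-3.14, 3.14], [-1.21, 2.06], [-1.07, 1.41], [-3.16, 2.05], [-2.99, -0.16], [-3.1, 3.1]. Speed limits (rad/s): [2.79, 2.79, 3.14, 3.14, 3.14, 3.14].

INTERFACE

Orientations are given as a unit quaternion [x, y, z, w].
In Python, from plant import r gives the robot as it stands. The module is installed in compiled form; this text tells all that it offers.
- The arm moves only by the tool apply_moves, never from a script. Its arguments are lists of equal length, an entry for each row: "claw": the opening, from 0 (shut) to 1 (fully open); "translation": the shift along the world's x, y, z in cm, a list of three; "rot": the turn, a rotation vector about the world's x, y, z in degrees, a list of three. A call has 1 to 8 rows; each row is the pose to reach, as a shift and turn from the pose commanded when the call began; what a row does not reach only later rows make up. A row lasts 1/12 s, in which the tool goes at most 41.7 mm and 7.16 degrees, less where a joint would pass 70% of its speed; a pose out of reach is approached as far as the arm can. A call with a gripper value outside its range is refused whole. The fingers move at their own pace and stop on an object; "newtons" is the grip in N (left out, the last holds). Time passes only in rows, so rows that repeat a pose let the fingers close. It gives the time, the measured TCP pose, the force, the opening and the grip force at its end, in the units of the state.
- r.get_state(): the state, without advancing time (a new reading comes with each control period).
- r.grab_frame(name): name is "scene" or "side" or "wrist"; returns a dict with "color" (384x512x3 uint8, red, green, blue), "fx", "fy", "cx", "cy" (pixels), "world_from_camera" (4x4, takes a point from camera to world coordinates); the wrist camera has in their place "T_tool_cam" (4x4, takes a point from camera to tool coordinates, whose origin is the TCP and whose axes are the flange's). Camera axes: x right, y up, looking along -z (the intrinsics and any distortion apply to the point x, -y, -z); pixel columns grow to the right and rows downward; lengths in mm; the calibration is good to about 2 mm. The wrist camera is an equidistant fisheye: a pixel r from the principal point sees the ray r / f radians off the axis. A picture is of the moment at which its call begins: read the wrist's pose just before it. There is no depth.
- r.job_done(): hands the job in; it is judged then, once.
Trained networks look in a picture, given as the dict that the camera call returned (one of the last four; its "shot" number tells which), for a name from the list of things; names that differ only in an ending like _2 or _b are one class to them, and where a whole thing is asked for, a point or a joint stands for the part that bears it (a point fixed in the world has none). Each returns a list of dicts, best first, with "p" (0 to 1); they miss things now and then, are a little off and sometimes report something else, mostly with a low value. They report only what shows in the picture. A call takes as long as a camera call. They do not tell look-alikes from the thing itself.
- r.silhouettes(picture, target): "region" (384x512 bool, what is visible of it) and "centre" ([column, row] as shares, 0 to 1, of the picture: columns of its width, rows of its height, amid what is visible of it).
- r.place_of(picture, target): "centre" ([column, row] as shares, 0 to 1, of the picture: columns of its width, rows of its height: a listed point, or the origin of a listed thing).
The state is a dict: "t": time; "joints": joint angles; "joint_vel": joint speeds; "joint_efforts": joint torques, N m; "position": TCP position; "orientation": TCP orientation; "ft_force": force on the tool from outside, world axes, zero at the start; "torque": the same for the moment, N m; "width": finger opening in mm; "grasp_force": force on a finger pad.
Only numpy, scipy, OpenCV 4.12 (cv2) and the standard library are available. Lean on these libraries where they do the work, as an engineer would, in place of code of your own. Each camera call takes 0.05 s, during which the arm holds its last target. There are 200 camera calls.

## Working session

There is one attempt and no reset: what is moved stays moved. The work goes in short steps, Python scripts to look and compute and a tool call to move; the robot and the scene stay as the last step left them, time stands still between calls to the robot, and variables do not carry over. Pictures are saved under pics/ and viewed, at most 10 in all, crops included, and the job is handed in when it is done.

Besides the shell and the picture viewer there is one more tool, called as name(argument=value, ...) on one line, values as JSON. apply_moves: Moves the arm, as the interface text tells. Its arguments: {"type":"object","properties":{"claw":{"type":"array"},"translation":{"type":"array"},"rot":{"type":"array"},"newtons":{"type":"number"}},"required":["claw","translation","rot"]}

```bash
mkdir -p pics; cat > h.py <<'E'
import numpy as np, cv2
from plant import r
def ray(p,c):
    u,v=c[0]*512,c[1]*384
    d=np.array([(u-p['cx'])/p['fx'],-(v-p['cy'])/p['fy'],-1.])
    M=np.array(p['world_from_camera']); return M[:3,3],M[:3,:3]@d
def tri(L):
    A=np.zeros((3,3));b=np.zeros(3)
    for o,d in L:
        d=d/np.linalg.norm(d);P=np.eye(3)-np.outer(d,d);A+=P;b+=P@o
    x=np.linalg.solve(A,b)
    return x,[np.linalg.norm(np.cross(x-o,d/np.linalg.norm(d))) for o,d in L]
def atz(o,d,z): return o+d*(z-o[2])/d[2]
E
python3 - <<'E'
from h import *
s=r.get_state();print(s['position'],s['orientation'],s['ft_force'],s['width'])
ims=[]
for n in ['scene','side']:
    p=r.grab_frame(n);ims.append(p['color'][:,:,::-1])
    for t,z in [('cap',None),('neck',146),('jug',0),('squat_bottle',0),('amber_bottle',0),('beaker',0),('flask',0)]:
        for q in r.place_of(p,t)[:3]:
            c=q['centre'];print(n,t,round(q['p'],2),np.round([c[0]*512,c[1]*384]),np.round(atz(*ray(p,c),126 if z is None else z)))
cv2.imwrite('pics/a.png',cv2.resize(np.vstack(ims),(800,1200))[:600]);cv2.imwrite('pics/b.png',cv2.resize(ims[1],(800,600)))
cv2.imwrite('pics/a.png',cv2.resize(ims[0],(800,600)))
E
```

```text
[ 281.61068025 -557.35622893  252.20374442] [-2.31675296e-01  9.72792550e-01  1.06046876e-03 -2.95392972e-04] [0.55663443 0.44256351 0.49347563] 84.9650126167271
scene cap 0.95 [229. 298.] [ 728. -358.  126.]
scene cap 0.84 [276. 230.] [ 718. -135.  126.]
scene cap 0.65 [254. 265.] [ 729. -255.  126.]
scene neck 0.6 [215. 210.] [ 556. -178.  146.]
scene jug 0.89 [213. 244.] [ 543. -191.    0.]
scene squat_bottle 0.94 [251. 202.] [544.  10.   0.]
scene squat_bottle 0.42 [289. 140.] [488. 356.   0.]
scene amber_bottle 0.96 [274. 170.] [527. 179.   0.]
scene amber_bottle 0.45 [213. 214.] [471. -98.   0.]
scene beaker 0.9 [288. 139.] [482. 362.   0.]
scene flask 0.77 [147. 281.] [ 468. -384.    0.]
side cap 0.89 [272. 151.] [ 539. -187.  126.]
side cap 0.66 [233. 170.] [640. -57. 126.]
side cap 0.55 [222. 186.] [657.  34. 126.]
side neck 0.62 [272. 146.] [ 541. -184.  146.]
side neck 0.39 [291. 162.] [483. -83. 146.]
side jug 0.66 [269. 187.] [ 543. -190.    0.]
side squat_bottle 0.71 [266. 224.] [540.  12.   0.]
side amber_bottle 0.79 [267. 261.] [530. 167.   0.]
side beaker 0.65 [284. 324.] [484. 358.   0.]
side flask 0.78 [293. 162.] [ 470. -374.    0.]
side flask 0.4 [281. 325.] [489. 360.   0.]
```

View pics/a.png

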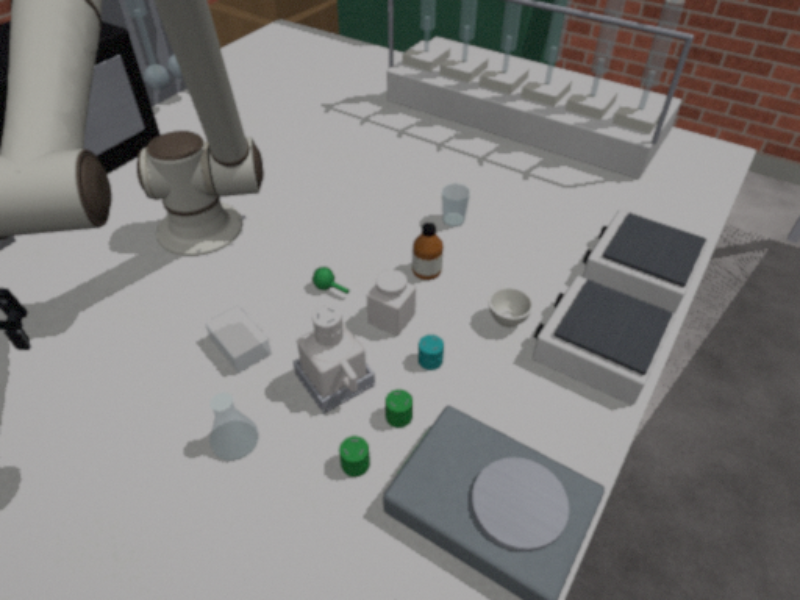

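View pics/b.png

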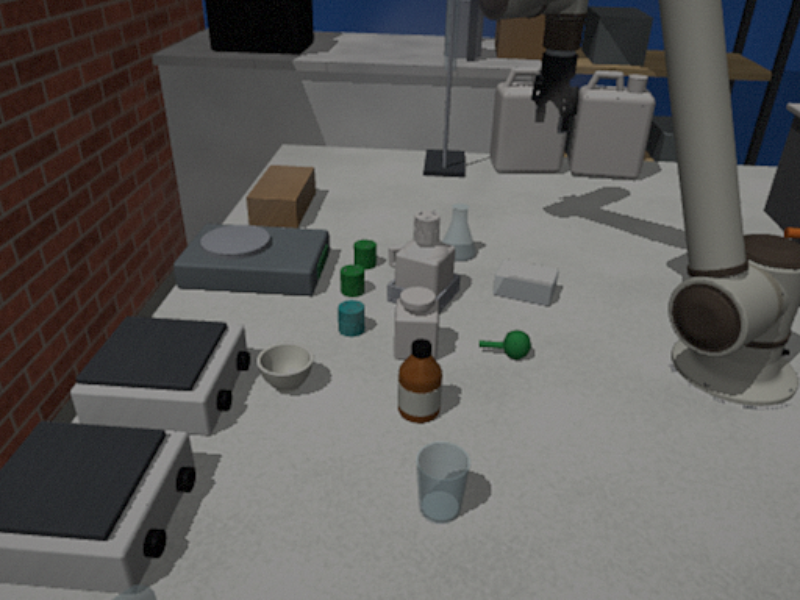

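The list of cap candidates, by pixel at 800 px scale in the scene view:
- White ribbed cap on the jug at (327,322), which matches the description.
- Wide flat cap of the squat bottle at (391,285).
- Green look-alikes at (354,456) and (399,407).
- Turquoise look-alike at (431,352).

I choose the white cap on the jug in the steel holder and will check it in one close crop.

```bash
python3 - <<'E'
from h import *
ims=[];R={}
for n,(x,y) in [('scene',(213,225)),('side',(272,160))]:
    p=r.grab_frame(n);ims.append(cv2.resize(p['color'][y-45:y+45,x-45:x+45,::-1],(400,400),interpolation=cv2.INTER_CUBIC))
    for q in r.silhouettes(p,'cap')[:5]:
        c=q['centre'];print(n,round(q['p'],2),np.round([c[0]*512,c[1]*384]),q['region'].sum(),np.round(atz(*ray(p,c),151)))
        if abs(c[0]*512-x)<12 and abs(c[1]*384-y)<30: R[n]=ray(p,c)
if len(R)==2: print(tri(list(R.values())))
cv2.imwrite('pics/c.png',np.hstack(ims))
E
```

```text
scene 0.98 [229. 290.] 428 [ 726. -354.  151.]
scene 0.87 [255. 264.] 382 [ 738. -264.  151.]
scene 0.69 [273. 228.] 295 [ 716. -150.  151.]
scene 0.63 [212. 208.] 417 [ 549. -181.  151.]
side 0.71 [223. 180.] 303 [653.  45. 151.]
side 0.69 [232. 163.] 255 [641. -50. 151.]
side 0.61 [283. 309.] 1517 [491. 461. 151.]
side 0.59 [274. 148.] 350 [ 534. -158.  151.]
(array([ 538.31698462, -173.96461434,  141.44769206]), [np.float64(3.8998124248859876), np.float64(3.899812424886094)])
```

View pics/c.png

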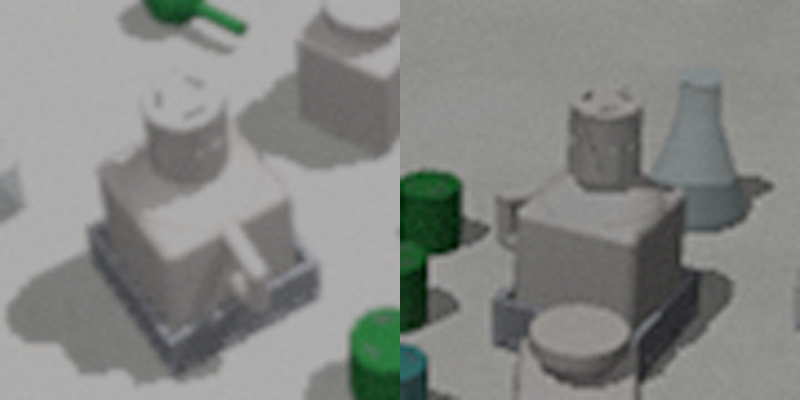

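apply_moves(claw=[1, 1, 1, 1, 1, 1, 1, 1], translation=[[2, 3, 0.5], [4.5, 6.5, 1], [7, 10, 1.5], [9.5, 13.5, 2], [12, 17, 2.5], [14.5, 20.5, 3], [17, 24, 3], [19, 27, 3]], rot=[[0, 0, 0], [0, 0, 0], [0, 0, 0], [0, 0, 0], [0, 0, 0], [0, 0, 0], [0, 0, 0], [0, 0, 0]])

```text
t: 1.67
position: [470.8, -289.3, 284.2]
orientation: [-0.232, 0.973, -0.001, 0.001]
ft_force: [1.7, -1.2, -0.1]
width: 85.4
grasp_force: 0.0
```

The crop confirms it: a round white cap with turn marks sits on the jug in the steel holder, at (185,120) in the left half and (605,135) in the right half. I'll move above it.

apply_moves(claw=[1, 1, 1, 1, 1], translation=[[2.5, 3.5, 0], [5, 7, 0], [6.5, 9.5, 0], [7, 10.3, 0], [7, 10.3, 0]], rot=[[0, 0, 0], [0, 0, 0], [0, 0, 0], [0, 0, 0], [0, 0, 0]])

```text
t: 2.08
position: [540.9, -185.9, 283.1]
orientation: [-0.234, 0.972, 0.0, -0.0]
ft_force: [-0.1, 0.2, 0.1]
width: 85.7
grasp_force: 0.0
```

```bash
cat >> h.py <<'E'
from scipy.spatial.transform import Rotation as Ro
def wray(p,s,uv):
    x,y=uv[0]-p['cx'],uv[1]-p['cy'];rr=np.hypot(x,y);th=rr/p['fx']
    d=np.array([np.sin(th)*x/rr,-np.sin(th)*y/rr,-np.cos(th)])
    T=np.array(p['T_tool_cam']);W=Ro.from_quat(s['orientation']).as_matrix()
    return W@T[:3,3]+s['position'],W@T[:3,:3]@d
E
python3 - <<'E'
from h import *
s=r.get_state();p=r.grab_frame('wrist');print(s['position'],s['joints'])
for t,z in [('cap',126),('neck',146),('jug',0)]:
    for q in r.place_of(p,t)[:3]:
        c=np.array(q['centre'])*[512,384];print(t,round(q['p'],2),c.round(),atz(*wray(p,s,c),z).round(1))
im=p['color'][:,:,::-1].copy()
for q in r.silhouettes(p,'cap')[:3]:
    c=np.array(q['centre'])*[512,384];print('sil',round(q['p'],2),c.round(),q['region'].sum(),atz(*wray(p,s,c),176).round(1))
    k,_=cv2.findContours(q['region'].astype(np.uint8),0,1);cv2.drawContours(im,k,-1,(0,0,255),1)
cv2.imwrite('pics/d.png',cv2.resize(im,(800,600)))
E
```

```text
[ 540.9079078  -185.91034491  283.06419004] [-4.79409155e-02  2.74851426e-01 -7.73801190e-02 -9.63885640e-05
 -1.21863264e+00 -1.05120519e+00]
cap 0.86 [264. 180.] [ 539.3 -184.3  126. ]
cap 0.83 [305. 267.] [607.5 -98.  126. ]
cap 0.79 [150. 201.] [ 613.5 -279.2  126. ]
neck 0.43 [369. 215.] [519.3 -79.1 146. ]
jug 0.94 [265. 156.] [ 538.5 -182.1    0. ]
sil 0.86 [303. 272.] 1199 [ 588.7 -119.3  176. ]
sil 0.81 [215. 244.] 1256 [ 597.8 -201.9  176. ]
sil 0.78 [265. 192.] 3211 [ 535.6 -185.2  176. ]
```

View pics/d.png

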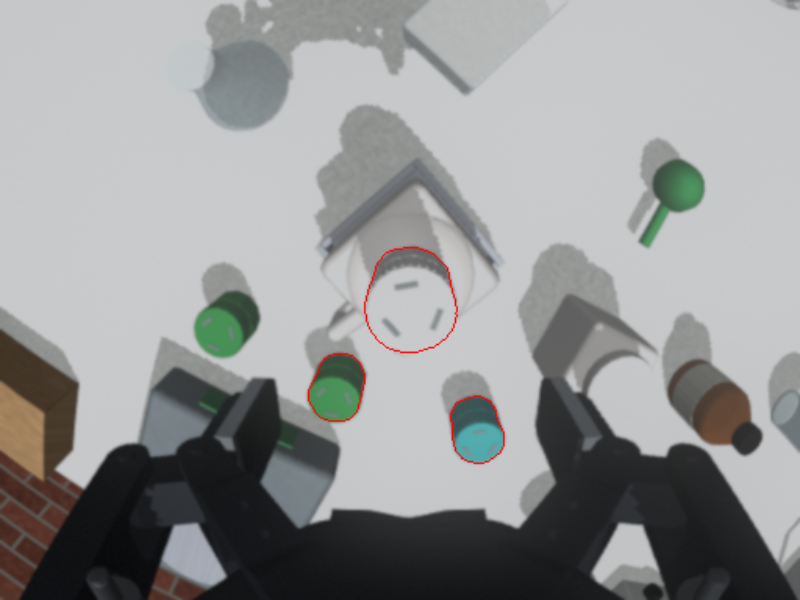

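```bash
python3 - <<'E'
from h import *
s=r.get_state();p=r.grab_frame('wrist')
g=cv2.GaussianBlur(cv2.cvtColor(p['color'],cv2.COLOR_RGB2GRAY),(3,3),0)
for v in (195,196,197): print(v,atz(*wray(p,s,(263,v)),176).round(1))
a,b=[atz(*wray(p,s,(u,196)),176) for u in (233.6,292.5)];print(np.linalg.norm(a-b),(a+b)/2)
a=atz(*wray(p,s,(263,225.5)),176);print(a)
q=r.silhouettes(p,'cap')
m=[x for x in q if abs(x['centre'][0]*512-265)<12][0]['region']
k=max(cv2.findContours(m.astype(np.uint8),0,1)[0],key=cv2.contourArea)[:,0,:]
w=np.array([atz(*wray(p,s,u),176)[:2] for u in k if u[1]>192])
A=np.c_[2*w,np.ones(len(w))];x=np.linalg.lstsq(A,(w**2).sum(1),rcond=None)[0];print('fit',x[:2],np.sqrt(x[2]+x[:2]@x[:2]))
E
```

```text
195 [ 537.1 -188.9  176. ]
196 [ 537.8 -188.5  176. ]
197 [ 538.6 -188.1  176. ]
47.779329763978815 [ 537.82998382 -188.47119278  176.        ]
[ 561.14497071 -176.73737953  176.        ]
fit [ 541.46759906 -184.62066506] 23.55969015066769
```

apply_moves(claw=[1, 1, 1, 1], translation=[[0, 0, -3], [0, 0, -6], [0, 0, -7], [0, 0, -7]], rot=[[0, 0, 0], [0, 0, 0], [0, 0, 0], [0, 0, 0]])

```text
t: 2.77
position: [537.7, -188.4, 210.4]
orientation: [-0.231, 0.973, 0.001, -0.003]
ft_force: [-0.2, 0.2, -0.3]
width: 85.7
grasp_force: 0.0
```

```bash
python3 - <<'E'
from h import *
s=r.get_state();p=r.grab_frame('wrist');print(s['position'])
q=r.silhouettes(p,'cap')
for x in q[:4]:print(x['p'],np.array(x['centre'])*[512,384])
m=max(q,key=lambda x:x['region'].sum())['region']
k=max(cv2.findContours(m.astype(np.uint8),0,1)[0],key=cv2.contourArea)[:,0,:]
lo=k[:,1].min()+ .5*(np.ptp(k[:,1]))
w=np.array([atz(*wray(p,s,u),176)[:2] for u in k if u[1]>lo])
A=np.c_[2*w,np.ones(len(w))];x=np.linalg.lstsq(A,(w**2).sum(1),rcond=None)[0];print('fit',x[:2],np.sqrt(x[2]+x[:2]@x[:2]))
im=p['color'][:,:,::-1].copy();cv2.drawContours(im,[k[:,None]],-1,(0,0,255),1)
cv2.imwrite('pics/e.png',cv2.resize(im,(800,600)))
E
```

```text
[ 537.68840919 -188.38754086  210.44779057]
0.95 [312.576  305.8944]
0.93 [207.9744 278.4   ]
fit [ 587.01229276 -202.98503203] 13.82031633015806
```

View pics/e.png

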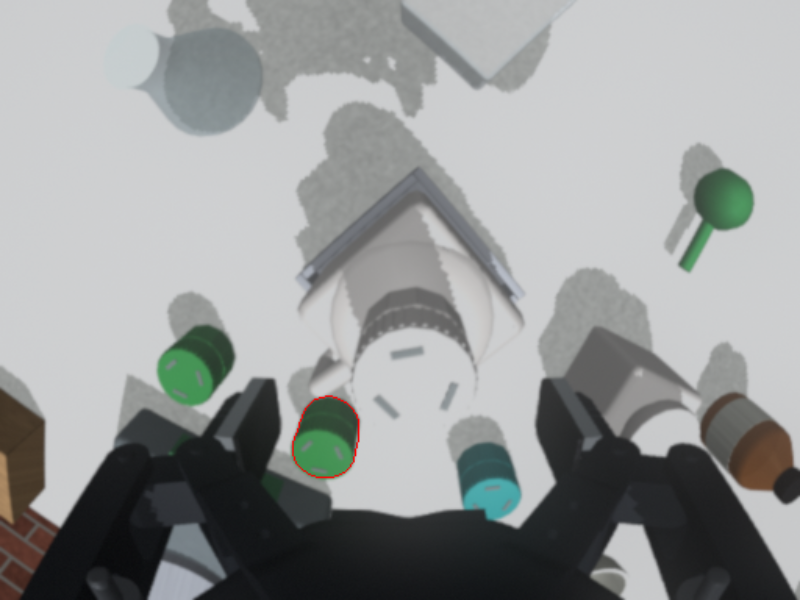

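```bash
python3 - <<'E'
from h import *
p=r.grab_frame('wrist');T=np.array(p['T_tool_cam'])
s=r.get_state();W=Ro.from_quat([-.232,.9727,0,0]).as_matrix();print(s['position'],T.round(2),W.round(3))
s0=dict(position=np.zeros(3),orientation=[0,0,0,1])
for uv in [(265.3,240.8),(265.3,210),(265.3,271.5),(226,241),(304.6,241)]:
    x=atz(*wray(p,s0,uv),35.);print(uv,x.round(1),(W@x).round(1))
g=cv2.cvtColor(p['color'],cv2.COLOR_RGB2GRAY)
print(g[200:290:2,272],g[241,215:320:2])
E
```

```text
[ 540.68094788 -188.62348731  215.05940124] [[  -0.      0.95    0.3    77.23]
 [   1.     -0.      0.     -0.39]
 [   0.      0.3    -0.95 -120.47]
 [   0.      0.      0.      1.  ]] [[-0.892 -0.451  0.   ]
 [-0.451  0.892  0.   ]
 [-0.     0.    -1.   ]]
(265.3, 240.8) [-2.7  2.  35. ] [  1.5   3.  -35. ]
(265.3, 210) [16.7  1.9 35. ] [-15.8  -5.8 -35. ]
(265.3, 271.5) [-24.2   2.2  35. ] [ 20.6  12.9 -35. ]
(226, 241) [ -3.  -21.1  35. ] [ 12.2 -17.5 -35. ]
(304.6, 241) [-3.  25.2 35. ] [ -8.7  23.9 -35. ]
[110 126 190 206 206 206 205 188 149 148 176 206 206 207 207 207 207 207
 207 207 207 207 207 207 207 207 207 207 207 207 207 207 207 207 207 207
 208 207 207 207 206 207 206 207 206] [206 205 198 181 197 205 204 196 206 206 207 207 207 207 207 207 207 207
 206 207 207 207 207 207 207 207 207 207 207 207 207 207 208 207 207 208
 206 162 146 150 189 207 207 207 207 199 188 206 207 207 207 207 207]
```

Wrist view: cap top centred at about (414,376), between pads at 280 and 537, so it needs a small +x/+y correction. Next I descend and grip.

apply_moves(claw=[1, 1, 1, 0.5, 0, 0, 0, 0], translation=[[0.1, 0.2, -2.5], [0.1, 0.2, -4.5], [0.1, 0.2, -4.5], [0.1, 0.2, -4.5], [0.1, 0.2, -4.5], [0.1, 0.2, -4.5], [0.1, 0.2, -4.5], [0.1, 0.2, -4.5]], rot=[[0, 0, 0], [0, 0, 0], [0, 0, 0], [0, 0, 0], [0, 0, 0], [0, 0, 0], [0, 0, 0], [0, 0, 0]], newtons=60)

```text
t: 3.58
position: [541.7, -185.8, 170.4]
orientation: [-0.232, 0.973, -0.001, 0.002]
ft_force: [-1.4, 2.4, 6.9]
width: 46.2
grasp_force: 62.1
```

```bash
python3 - <<'E'
from h import *
p=r.grab_frame('wrist');q=r.get_state();print(q['position'],q['width'],q['grasp_force'],q['ft_force'],q['torque'])
cv2.imwrite('pics/f.png',cv2.resize(p['color'][:,:,::-1],(800,600)))
E
```

```text
[ 541.71911133 -185.84253423  170.42723601] 46.69628295769857 62.10295161232352 [-1.69392233  3.32350757  6.82577164] [ 0.94117127  0.31414863 -0.04491378]
```

View pics/f.png

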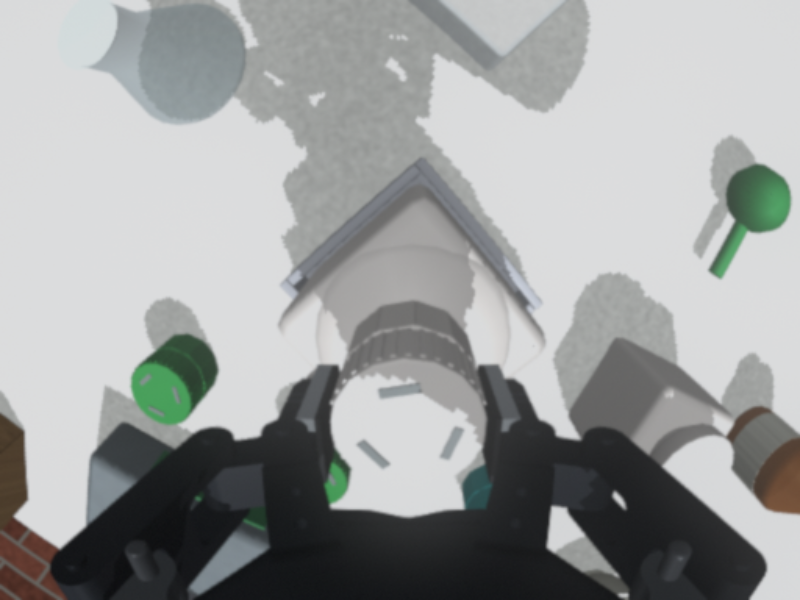

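The cap is gripped, with the pads on its ribbed top at about (330,440) and (487,440). Now I push.

apply_moves(claw=[0, 0, 0, 0, 0], translation=[[0, 0, 0], [0, 0, -0.2], [0, 0, -0.4], [0, 0, -0.5], [0, 0, -0.5]], rot=[[0, 0, 0], [0, 0, 0], [0, 0, 0], [0, 0, 0], [0, 0, 0]], newtons=90)

```text
t: 4.05
position: [541.7, -185.8, 165.9]
orientation: [-0.232, 0.973, -0.001, 0.002]
ft_force: [-1.9, 2.4, 9.5]
width: 45.6
grasp_force: 92.9
```

apply_moves(claw=[0, 0], translation=[[0, 0, -0.1], [0, 0, -0.1]], rot=[[0, 0, 0], [0, 0, 0]])

```text
t: 4.22
position: [541.7, -185.8, 165.9]
orientation: [-0.232, 0.973, -0.001, 0.002]
ft_force: [-3.8, 4.3, 13.8]
width: 45.6
grasp_force: 93.7
```

```bash
python3 - <<'E'
from h import *
L=[]
for n in ['scene','side','scene','side']:
    p=r.grab_frame(n);q=r.get_state();L.append(np.r_[q['position'],q['ft_force'],q['torque']])
print(np.mean(L,0).round(2),np.std(L,0).round(2),q['width'],q['grasp_force'],q['joints'])
E
```

```text
[ 5.4173e+02 -1.8584e+02  1.6587e+02 -3.3900e+00  4.8600e+00  1.2360e+01
  1.3700e+00  1.0600e+00  1.0000e-02] [0.01 0.01 0.02 0.5  0.12 0.74 0.04 0.03 0.03] 45.49225256891134 93.7262349575758 [-4.73258481e-02  3.72448380e-01 -2.48160569e-01  8.71315908e-04
 -9.46048789e-01 -1.05486928e+00]
```

Force rose with no motion, so the cap is bottomed. Twisting anticlockwise now.

apply_moves(claw=[0, 0, 0, 0, 0, 0], translation=[[0, 0, 0], [0, 0, 0], [0, 0, 0], [0, 0, 0], [0, 0, 0], [0, 0, 0]], rot=[[0, 0, 5], [0, 0, 10], [0, 0, 15], [0, 0, 20], [0, 0, 25], [0, 0, 25]])

```text
t: 4.92
position: [542.2, -186.0, 165.8]
orientation: [-0.439, 0.899, -0.002, 0.002]
ft_force: [-2.6, 3.2, 10.6]
width: 45.8
grasp_force: 93.4
```

apply_moves(claw=[0, 0, 0, 0, 0, 0, 0, 0], translation=[[0, 0, 0], [0, 0, 0], [0, 0, 0], [0, 0, 0], [0, 0, 0], [0, 0, 0], [0, 0, 0], [0, 0, 0]], rot=[[0, 0, 6], [0, 0, 12], [0, 0, 18], [0, 0, 25], [0, 0, 32], [0, 0, 39], [0, 0, 46], [0, 0, 46]])

```text
t: 5.58
position: [543.0, -186.0, 165.9]
orientation: [0.755, -0.655, 0.003, -0.002]
ft_force: [-0.3, 3.3, 9.8]
width: 45.8
grasp_force: 93.2
```

```bash
python3 - <<'E'
from h import *
p=r.grab_frame('wrist');q=r.get_state();print(q['position'],q['width'],q['grasp_force'],q['ft_force'],q['torque'],q['joints'])
cv2.imwrite('pics/g.png',cv2.resize(p['color'][:,:,::-1],(800,600)))
E
```

```text
[ 542.94967413 -186.06138253  165.89982165] 45.812297929133614 93.23180643841624 [-0.37312948  2.9920555  10.39032448] [1.04461767 0.20704093 0.04377462] [-0.04744412  0.37311352 -0.24728134  0.0013533  -0.94342071  0.18530348]
```

View pics/g.png

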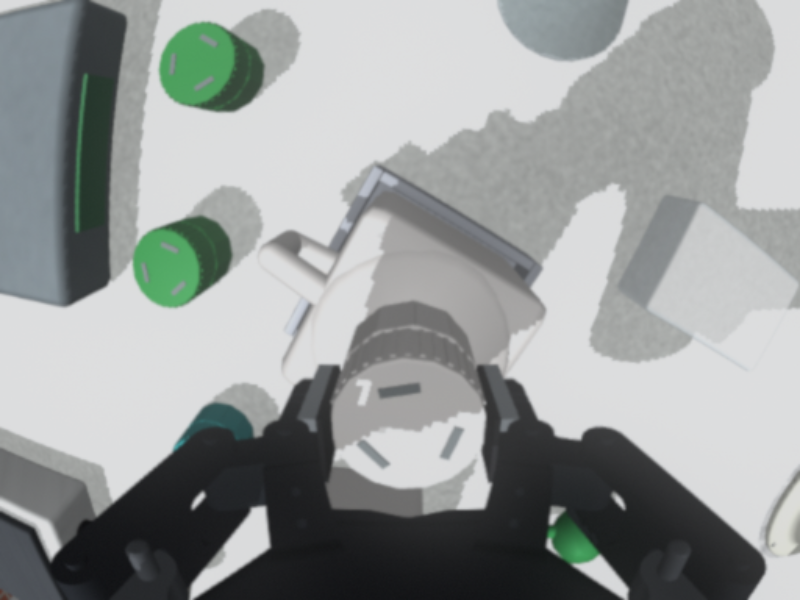

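The cap marks at (400,390), (373,453) and (452,442) look the same in the tool view as before the twist. So the cap turned with the gripper, 71° in all. Lifting.

apply_moves(claw=[0, 0, 0, 0], translation=[[0, 0, 0.3], [0, 0, 0.8], [0, 0, 1.4], [0, 0, 1.4]], rot=[[0, 0, 0], [0, 0, 0], [0, 0, 0], [0, 0, 0]])

```text
t: 5.97
position: [541.5, -186.0, 177.7]
orientation: [0.754, -0.657, 0.001, -0.001]
ft_force: [1.9, 1.5, 0.5]
width: 45.7
grasp_force: 93.1
```

Force has dropped to about zero, so the cap is free.

apply_moves(claw=[0, 0, 0, 0, 0, 0, 0, 0], translation=[[0, 0, 1], [0, 0, 2.5], [0, 0, 4], [0, 0, 5.5], [0, 0, 7], [0, 0, 8.3], [0, 0, 9.2], [0, 0, 9.4]], rot=[[0, 0, 0], [0, 0, 0], [0, 0, 0], [0, 0, 0], [0, 0, 0], [0, 0, 0], [0, 0, 0], [0, 0, 0]])

```text
t: 6.63
position: [540.7, -186.4, 271.7]
orientation: [0.754, -0.657, 0.001, -0.0]
ft_force: [0.2, -0.4, -0.3]
width: 45.6
grasp_force: 93.5
```

apply_moves(claw=[0, 0, 0, 0], translation=[[0, 0, 0], [0, 0, 0], [0, 0, 0], [0, 0, 0]], rot=[[0, 0, 0], [0, 0, 0], [0, 0, 0], [0, 0, 0]])

```text
t: 6.97
position: [540.2, -186.0, 269.2]
orientation: [0.754, -0.657, -0.001, 0.001]
ft_force: [-0.0, 0.8, -0.4]
width: 45.5
grasp_force: 93.5
```

```bash
python3 - <<'E'
from h import *
ims=[]
for n,(x,y) in [('scene',(213,205)),('side',(272,140))]:
    p=r.grab_frame(n);ims.append(cv2.resize(p['color'][y-60:y+60,x-60:x+60,::-1],(400,400),interpolation=cv2.INTER_CUBIC))
q=r.get_state();print(q['position'],q['orientation'],q['width'],q['grasp_force'],q['ft_force'],q['torque'],q['joint_vel'])
cv2.imwrite('pics/i.png',np.hstack(ims))
E
```

```text
[ 540.43655628 -185.97203324  269.60954225] [ 7.53567083e-01 -6.57370640e-01 -5.78996168e-04  3.97411640e-04] 45.41562190651593 93.51271647959948 [ 0.56639695 -0.09484451 -0.92512391] [0.03913562 0.00393478 0.01599717] [ 0.00044804 -0.00349418  0.00520312  0.00195788  0.00062605  0.00042415]
```

View pics/i.png

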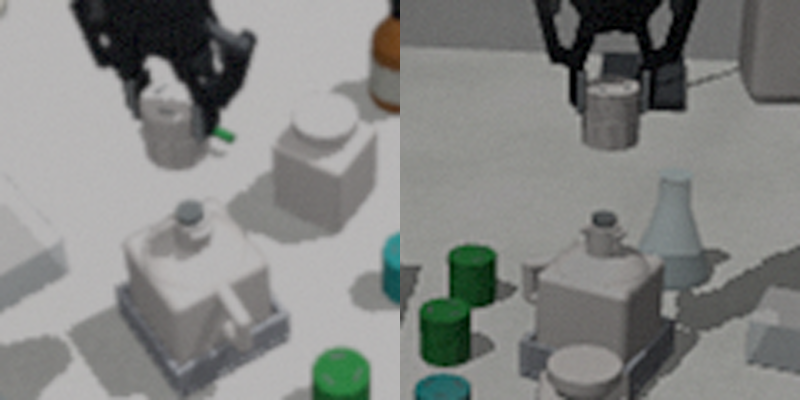

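The cap is lifted at about (173,125) left and (610,113) right. It is level and over the open neck at (190,215) and (603,222), and the neighbours haven't moved.

```bash
python3 -c "
from plant import r
print(r.job_done())"
```

```text
the job is handed in; nothing more can be done
None
```

The jug is open: I pushed the cap to the bottom, twisted it 71° anticlockwise and lifted it off, and it is held level and still about 10 cm above where it sat, over the neck; the job is handed in at about 7 s with the other bottles, beaker and flask left untouched.

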